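# Slide a plaster mould to the gauging mark

### The job

First clear the two stray items off the steel slide plate: lay the scraper flat in the long metal tool tray, and put the small plaster plug in the square wooden offcut box. Then slide the square plaster mould across the plate, keeping it flat and never lifting it, from its plain square to the empty marked square with a cross in the middle, and leave it centred on that mark and squared up with it, leaving everything else where it is.

Things in the scene. Friction and masses are not known exactly. Their poses are not given: they have to be found in the camera images.
- plate: dark steel slide plate fixed on the bench, 300 (x) by 600 (y) by 12 thick; origin at the centre of its underside, so its top is 12 mm above the bench (z = 0.012)
- start_mark: plain white square outline 134 mm outside, lines 5 mm wide, flush on the plate, under the mould at the start; origin at its centre at plate-top height, x and y along its sides
- target_mark: white square outline 134 mm outside, lines 5 mm wide, with a 60 mm cross in its middle, flush on the plate; where the mould must go; origin at its centre at plate-top height, x and y along its sides
- mould: square plaster mould 120 x 120, 60 high, about 0.75 kg, vertical edges chamfered by 14 (flat part of each side 92 wide), with an open round hole 64 across and 35 deep in the middle of its top; too wide to grasp across; origin at the centre of its underside, x and y square to its sides, z up. It stands on the plate at the start_mark
- scraper: hand scraper lying flat on the plate along its own x, 130 long in all: wooden handle from x = -65 to +15, 20 wide (y), 16 high, then a 4 thick steel blade up to x = +65, 34 wide; origin under its middle, on the face it lies on; grip it across the handle at about x = -15 to -25
- plug: tapered plaster plug standing upright on the plate, 30 across at the foot, 38 across at the top, 36 high; origin at the centre of its underside
- tool_tray: long shallow bare-metal tray fixed on the bench, at one end of the plate (left or right), 200 (x) by 110 (y) outside, 35 high, walls and floor 4; a thin modelling tool 10 thick is fixed inside along its +y wall; origin at the centre of its underside
- scrap_box: square plywood offcut box fixed on the bench at the other end of the plate, 130 x 130 outside, 55 high, walls and floor 6; three small chips up to 18 mm high (from the bench) lie fixed near its inside corners; origin at the centre of its underside
- round_mould: bystander, leave alone: round open plaster mould, 150 across, 70 high
- jar: bystander, leave alone: clear jar with white lid, 68 across, 90 high
- bowl: bystander, leave alone: black rubber bowl, 104 across, 55 high
- caliper: bystander, leave alone: steel caliper lying flat near the robot, 200 long, 7 high
- brush: bystander, leave alone: brush lying flat near the robot
- weight: bystander, leave alone: small round brass weight with a knob, 40 across, 44 high, standing on a corner of the plate, in the half of the plate away from the robot

How it is judged:
On the way, in this order (a step that is already met when the one before it is completed fails the run):
1. the scraper lies flat in the tool tray and the plug is in the offcut box (x of scraper in the frame of tool_tray between -0.1 and 0.1 m and y of scraper in the frame of tool_tray between -0.055 and 0.055 m and z of scraper in the frame of tool_tray below 0.03 m and angle between scraper's own z axis and vertical below 0.35 rad and x of plug in the frame of scrap_box between -0.065 and 0.065 m and y of plug in the frame of scrap_box between -0.065 and 0.065 m and z of plug in the frame of scrap_box below 0.05 m), for 0.2 s.
2. the mould stands centred on and square with the mark with the cross (horizontal distance between mould and target_mark below 0.012 m and (angle between the x axis of mould and the x axis of target_mark, either way round below 0.12 rad or angle between the x axis of mould and the y axis of target_mark, either way round below 0.12 rad) and angle between mould's own z axis and vertical below 0.05 rad), for 0.2 s.
At the end, for the whole second after the job is handed in: The scraper lies flat inside the tool tray, the plug is inside the offcut box, and the mould stands flat on the plate with its centre within 12 mm of the centre of the cross mark and its sides within 0.12 rad of the mark's sides; all at rest (all of step 1 and all of step 2 and linear speed of each of mould, scraper, plug below 0.02 m/s); the robot touches nothing.
It fails at once if the mould is lifted off the plate (underside centre more than 10 mm up) or tipped by more than 0.2 rad (height (world z) of mould above 0.022 m or angle between mould's own z axis and vertical above 0.2 rad).
It fails at once if a bystander (round mould, jar, bowl, caliper, brush, weight) is moved by more than 30 mm (distance of any of round_mould, jar, bowl, caliper, brush, weight from where it was at the start of the episode above 0.03 m).
It also fails if it takes over 72 s, if anything falls off the work surface, if the arm or the gripper's body presses on something with over 40 N, if the wrist force passes 120 N, or if a joint passes its speed limit or range.

### The arm

A 6-joint arm with a two-finger parallel gripper is mounted at the origin on the work surface. World frame = base frame: x ahead of the robot, y to its left, z up, the work surface at z = 0. Lengths are in m, angles in rad, forces in N, time in s.
With the tool pointing down it reaches from about 0.35 to 0.85 m from the base axis. Payload 8.1 kg.
Tool frame: the origin (TCP) lies at the very end of the fingers, on their centre line; the grasp point (between the pads) lies 19 mm behind it; z points along the fingers, y is the line along which they close (so a half turn about z gives the same grasp; the last joint's range is limited). The gripper opens to 93 mm and grips with 3 to 60 N. Pads are 15 mm wide; open, the fingers measure 128 mm over their backs; the gripper's body (75 mm by 188 mm) begins 65 mm behind the grasp point.
Start: joints at [1.059, 0.13, 1.488, -0, 1.523, -0.085], TCP at [0.248, 0.546, 0.219] pointing down, gripper open.
Joint ranges: [-2.96, 2.96], [-0.89, 2.26], [0.02, 2.5], [-1.34, 4.48], [0, 2.73], [-2.66, 2.66]. Speed limits (rad/s): [2.39, 2.39, 2.79, 3.14, 3.14, 3.14].

### API

Orientations are given as a rotation vector (axis times angle).
In Python, from plant import robot, imaging gives the robot as it stands.
- The arm moves only by the tool jog_arm, never from a script. Its argument "rows" is a list of rows, each a list of 2 entries, a list of its own where there are three numbers: the shift along the tool's x, y, z each as a share of 0.2 m, from -1 to 1, then the turn, a rotation vector about the tool's x, y, z each as a share of pi/2 rad, from -1 to 1. A call has 1 to 5 rows; each row is the pose to reach, as a shift and turn from the pose commanded when the call began, along the tool's axes at that moment; what a row does not reach only later rows make up. A row lasts 1/10 s, in which the tool goes at most 50 mm and 8.59 degrees, less where a joint would pass 70% of its speed; a pose out of reach is approached as far as the arm can. A call with a number of a shift or a turn outside -1 to 1 is refused whole. A call with a gripper value outside its range is refused whole. "hand" is the closure, from -1 (fully open) to 1 (shut), set as the call begins (left out, the last holds). The fingers move at their own pace and stop on an object; "squeeze" is the grip in N (left out, the last holds). Time passes only in rows, so rows that repeat a pose let the fingers close. It gives the time, the measured TCP pose, the force, the opening and the grip force at its end, in the units of the state.
- robot.read_state(): the state, without advancing time (a new reading comes with each control period).
- imaging.read_camera(name): name is "side" or "top"; returns a dict with "frame" (420x560x3 uint8, red, green, blue), "vertical_fov" (degrees; the focal length in pixels is half the picture's height over the tangent of half this angle, whatever the lens; pixels are square), "cx", "cy" (the principal point, pixels), "R" (3x3) and "t" (3): a world point X has camera coordinates R X + t. Camera axes: x right, y down, z forward; pixel columns grow to the right and rows downward; lengths in m; the calibration is good to about 2 mm. A picture is of the moment at which its call begins. There is no depth.
- robot.close_job(): hands the job in; it is judged then, once.
The state is a dict: "t": time; "q": joint angles; "dq": joint speeds; "joint_torque": joint torques, N m; "tool_pos": TCP position; "orientation": TCP orientation; "force": force on the tool from outside, world axes, zero at the start; "wrist_torque": the same for the moment, N m; "opening": finger opening in m; "gripper_force": force on a finger pad.
Only numpy, scipy, OpenCV 4.12 (cv2) and the standard library are available. Lean on these libraries where they do the work, as an engineer would, in place of code of your own. Each camera call takes 0.05 s, during which the arm holds its last target. There are 200 camera calls.

## Working session

There is one attempt and no reset: what is moved stays moved. The work goes in short steps, Python scripts to look and compute and a tool call to move; the robot and the scene stay as the last step left them, time stands still between calls to the robot, and variables do not carry over. Pictures are saved under pics/ and viewed, at most 12 in all, crops included, and the job is handed in when it is done.

Besides the shell and the picture viewer there is one more tool, called after "Emit:" by a JSON object that holds its "fn" and its "kwargs", one argument or row to a line. jog_arm: Moves the arm, as the interface text tells. Its arguments: {"type":"object","properties":{"rows":{"type":"array"},"hand":{"type":"number"},"squeeze":{"type":"number"}},"required":["rows"]}

```bash
mkdir -p pics
cat > h.py <<'E'
import numpy as np, cv2
from plant import robot, imaging
def snap(n,f):
    c=imaging.read_camera(n); cv2.imwrite('pics/'+f,cv2.cvtColor(c['frame'],cv2.COLOR_RGB2BGR)); np.savez('pics/'+f[:-4]+'.npz',**c); return c
def ray(c,u,v,z):
    f=210/np.tan(np.radians(float(c['vertical_fov']))/2); R=np.array(c['R']);t=np.array(c['t'])
    d=R.T@np.array([(u-c['cx'])/f,(v-c['cy'])/f,1]); o=-R.T@t
    return (o+d*(z-o[2])/d[2])
E
python3 - <<'E'
from h import *
for n in('top','side'):
    c=snap(n,n+'0.png'); print(n,c['vertical_fov'],c['cx'],c['cy'],np.round(c['R'],3).tolist(),np.round(c['t'],3))
    i=cv2.imread(f'pics/{n}0.png'); cv2.imwrite(f'pics/{n}0b.png',cv2.resize(i,(800,600),interpolation=cv2.INTER_CUBIC))
print(robot.read_state())
E
```

```text
top 48.42801529648435 277.36480684151013 213.71843267266522 [[0.014, -1.0, 0.013], [-0.996, -0.016, -0.089], [0.089, -0.011, -0.996]] [-0.005  0.557  1.332]
side 50.076114147905464 277.425091482133 207.71660820149364 [[-0.997, -0.071, -0.012], [-0.03, 0.56, -0.828], [0.065, -0.826, -0.561]] [0.57  0.044 1.126]
{'t': 0.1, 'q': array([ 1.05859244e+00,  1.31078899e-01,  1.48918814e+00,  2.12503409e-05,
        1.52301285e+00, -8.53982813e-02]), 'dq': array([ 0.00118122, -0.00233112, -0.00248952,  0.00014291,  0.00025301,
       -0.00066631]), 'joint_torque': array([ 1.79651022e-03, -5.61338818e+01, -4.93095481e+01,  7.71301962e-02,
        2.90964008e-02, -4.06393349e-05]), 'tool_pos': array([0.24809166, 0.54572838, 0.21768663]), 'orientation': array([-6.65239522e-01, -3.06982190e+00,  2.52263295e-03]), 'force': array([0.52818505, 0.05493376, 0.19322137]), 'wrist_torque': array([-0.04363719,  0.02171278, -0.00703149]), 'gripper_force': 0.0, 'opening': 0.09317879322629112}
```

View pics/top0b.png

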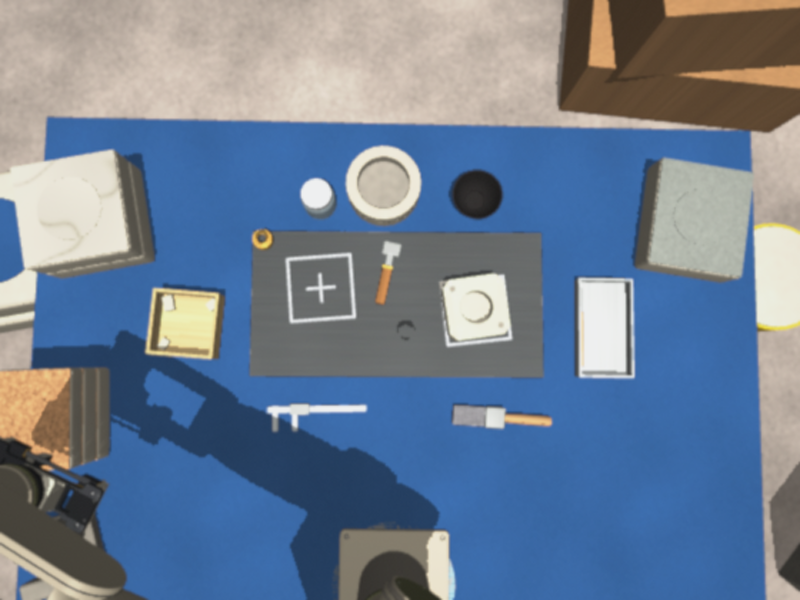

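View pics/side0b.png

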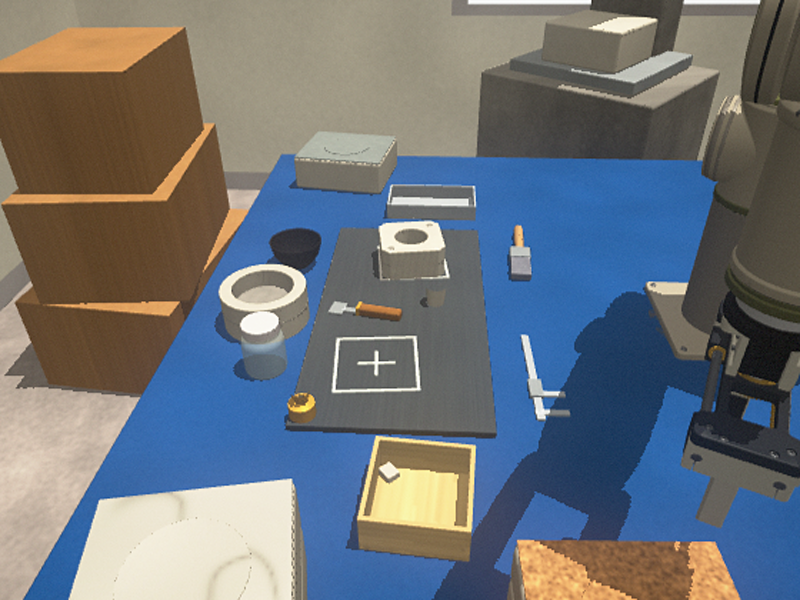

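The top view (800x600 enlarged) shows the target cross at (321,288), scraper at about (386,272), plug (405,329), mould (476,308), tray at right (605,328) and box at left (184,323). Next I'll take enlarged crops for precision.

Run:
```python
import cv2
i=cv2.imread('pics/top0.png')[155:270,170:390]; cv2.imwrite('pics/c1.png',cv2.resize(i,None,fx=3.6,fy=3.6,interpolation=cv2.INTER_CUBIC))
i=cv2.imread('pics/side0.png')[150:310,190:350]; cv2.imwrite('pics/c2.png',cv2.resize(i,None,fx=3.75,fy=3.75,interpolation=cv2.INTER_CUBIC))
```

```text
(no output)
```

View pics/c1.png

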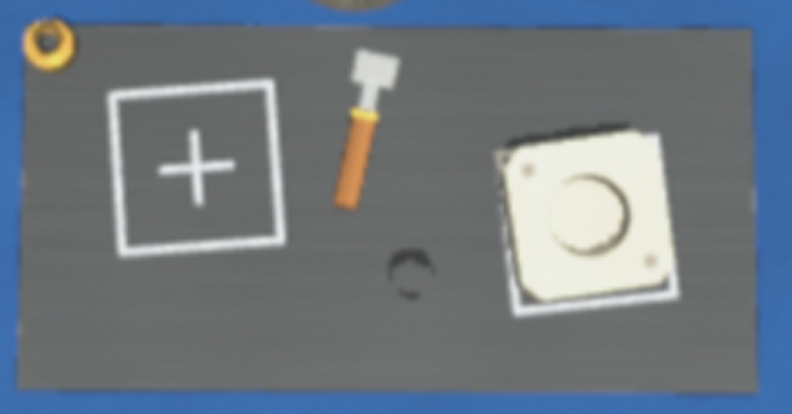

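View pics/c2.png

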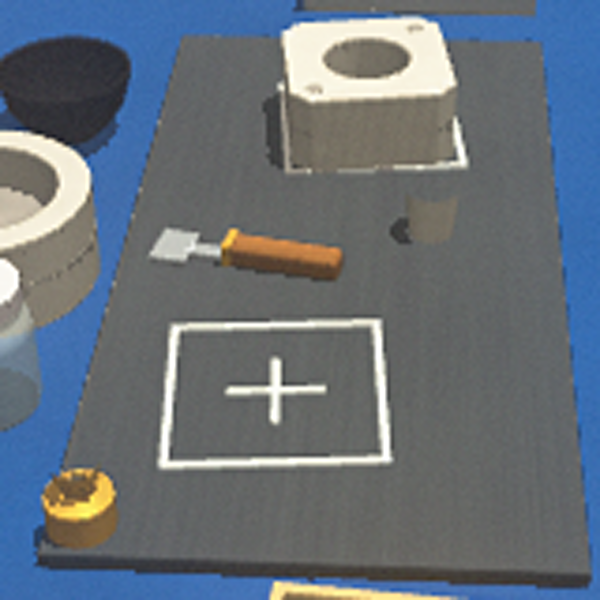

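The crops show (c1) cross centre (197,168), target outer corners (108,92)/(273,80)/(286,244)/(120,256), mould hole centre (588,214), scraper handle end (345,208) and blade tip (377,52). The plug shows as a dark arc near (411,273) in c1, and at about (432,197) top and (431,236) foot in c2.

```bash
cat >> h.py <<'E'
from scipy.spatial.transform import Rotation as Rn
def plan(p,ydir=None):
    "shift/turn shares from the measured pose to TCP p, tool down, tool y along world angle ydir (deg, mod 180)"
    s=robot.read_state(); R=Rn.from_rotvec(s['orientation']).as_matrix()
    sh=R.T@(np.array(p)-s['tool_pos'])/0.2
    a0=np.degrees(np.arctan2(R[1,1],R[0,1]))
    out=[np.round(sh,3).tolist()]
    if ydir is not None:
        d=(ydir-a0+90)%180-90; a=np.radians(a0+d)
        y=np.array([np.cos(a),np.sin(a),0]);z=np.array([0,0,-1.]);T=np.c_[np.cross(y,z),y,z]
        out+= [np.round(Rn.from_matrix(R.T@T).as_rotvec()/(np.pi/2),3).tolist(),round(d,1)]
    return out
E
cat > m.py <<'E'
from h import *
ld=lambda f:{k:v for k,v in np.load('pics/'+f).items()}
T=ld('top0.npz');S=ld('side0.npz')
a=lambda x,y,z:ray(T,170+(x+.5)/3.6-.5,155+(y+.5)/3.6-.5,z)
b=lambda x,y,z:ray(S,190+(x+.5)/3.75-.5,150+(y+.5)/3.75-.5,z)
o=lambda C,x,y,z:ray(C,(x+.5)*.7-.5,(y+.5)*.7-.5,z)
def pr(n,*p):
    p=[np.round(q[:2],4) for q in p]; print(n,*p,'mean',np.mean(p,0).round(4),'ang',[round(float(np.degrees(np.arctan2(*(p[i+1]-p[i])[::-1]))),1) for i in range(len(p)-1)])
pr('target',*[a(*q,.012) for q in((108,92),(273,80),(286,244),(120,256))]);pr('cross',a(197,168,.012))
pr('targ side',*[b(*q,.012) for q in((172,324),(381,320),(391,462),(161,467))]);pr('cross s',b(276,391,.012))
pr('hole top',a(588,214,.072));pr('hole side',b(367,58,.072))
pr('mould bottom edge',a(540,302,.072),a(655,289,.072));pr('startmark',a(516,316,.012),a(678,298,.012),a(658,134,.012),a(498,151,.012))
pr('scr top: end,tip',a(345,208,.02),a(377,52,.014))
pr('handle end,ferrule',a(345,208,.02),a(365,112,.02))
pr('scr side',b(335,263,.02),b(230,245,.02),b(170,245,.014))
pr('plug top',a(412,273,.048),a(411,295,.048));pr('plug side',b(432,197,.048),b(431,236,.012))
pr('box rim',*[o(T,*q,.055) for q in((153,288),(223,291),(218,359),(147,356))])
pr('tray rim',*[o(T,*q,.035) for q in((577,278),(633,278),(634,377),(577,377))])
pr('plate',*[a(*q,.012) for q in((23,22),(752,29),(757,393),(18,389))])
E
python3 m.py; python3 -c "
from h import *
s=robot.read_state();print(Rn.from_rotvec(s['orientation']).as_matrix().round(3))"
```

```text
target [0.654  0.2333] [0.6661 0.0986] [0.5315 0.0853] [0.5197 0.2197] mean [0.5928 0.1592] ang [-84.9, -174.4, 95.0]
cross [0.5925 0.1591] mean [0.5925 0.1591] ang []
targ side [0.6657 0.0974] [0.5319 0.0857] [0.52   0.2193] [0.6521 0.2312] mean [0.5924 0.1584] ang [-175.0, 95.1, 5.1]
cross s [0.5924 0.1599] mean [0.5924 0.1599] ang []
hole top [ 0.5544 -0.1526] mean [ 0.5544 -0.1526] ang []
hole side [ 0.5535 -0.1531] mean [ 0.5535 -0.1531] ang []
mould bottom edge [ 0.4853 -0.1155] [ 0.4967 -0.2049] mean [ 0.491  -0.1602] ang [-82.7]
startmark [ 0.4759 -0.1023] [ 0.4925 -0.2339] [ 0.6266 -0.2176] [ 0.6105 -0.0865] mean [ 0.5514 -0.1601] ang [-82.8, 6.9, 97.0]
scr top: end,tip [0.5609 0.0377] [0.6904 0.0137] mean [0.6256 0.0257] ang [-10.5]
handle end,ferrule [0.5609 0.0377] [0.6397 0.0228] mean [0.6003 0.0302] ang [-10.7]
scr side [0.5649 0.0357] [0.6373 0.0188] [0.6796 0.0125] mean [0.6273 0.0223] ang [-13.1, -8.5]
plug top [ 0.5076 -0.0165] [ 0.4902 -0.0159] mean [ 0.4989 -0.0162] ang [178.0]
plug side [ 0.5018 -0.005 ] [ 0.5018 -0.0108] mean [ 0.5018 -0.0079] ang [-90.0]
box rim [0.5819 0.4869] [0.5781 0.3482] [0.4434 0.353 ] [0.4473 0.4923] mean [0.5127 0.4201] ang [-91.6, 178.0, 88.4]
tray rim [ 0.6182 -0.3631] [ 0.6201 -0.4774] [ 0.4197 -0.476 ] [ 0.418  -0.3611] mean [ 0.519  -0.4194] ang [-89.0, 179.6, 90.8]
plate [0.7108 0.3046] [ 0.7152 -0.2953] [ 0.4166 -0.2979] [0.4113 0.2985] mean [0.5635 0.0025] ang [-89.6, -179.5, 90.5]
[[-0.91   0.414 -0.001]
 [ 0.414  0.91  -0.001]
 [ 0.    -0.002 -1.   ]]
```

Run:
```python
import cv2,numpy as np
f=lambda p,r,c:cv2.normalize(cv2.resize(cv2.cvtColor(cv2.imread(p)[r:r+30,c:c+30],cv2.COLOR_BGR2GRAY),(390,390),interpolation=cv2.INTER_CUBIC),None,0,255,cv2.NORM_MINMAX)
g=np.hstack([f('pics/top0.png',215,269),f('pics/side0.png',193,290)])
cv2.imwrite('pics/c3.png',np.clip(g.astype(int)*1.0,0,255).astype('uint8'))
```

```text
(no output)
```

View pics/c3.png

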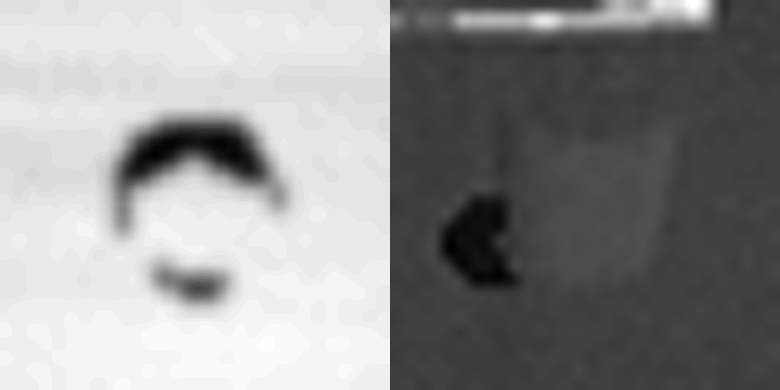

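```bash
cat > m2.py <<'E'
import sys; sys.stdout=open('/dev/null','w')
from m import *
sys.stdout=sys.__stdout__
k=30/390
pr('plug top',ray(T,269+201*k-.5,215+213*k-.5,.048))
pr('side top',ray(S,290+207*k-.5,193+140*k-.5,.048))
pr('side foot front',ray(S,290+197*k-.5,193+282*k-.5,.012))
E
python3 m2.py
python3 -c "
from h import *
print(plan([.504,-.013,.1],90),plan([.504,-.013,.1]))"
```

```text
plug top [ 0.5064 -0.0162] mean [ 0.5064 -0.0162] ang []
side top [ 0.5002 -0.    ] mean [0.5002 0.    ] ang []
side foot front [ 0.5015 -0.0035] mean [ 0.5015 -0.0035] ang []
[[-2.321, -2.012, 0.591], [-0.001, -0.0, -0.272], np.float64(24.5)] [[-2.321, -2.012, 0.591]]
```

Plug is at about (0.504,-0.0165). First I'll turn the tool so its y axis lies along world y, moving toward the plug at the same time.

Emit:
{"fn": "jog_arm", "kwargs": {
  "rows": [
    [[-0.19, -0.16, 0], [0, 0, -0.055]],
    [[-0.38, -0.32, 0], [0, 0, -0.11]],
    [[-0.57, -0.48, 0], [0, 0, -0.165]],
    [[-0.76, -0.64, 0], [0, 0, -0.22]],
    [[-0.93, -0.8, 0], [0, 0, -0.272]]
  ],
  "hand": -0.5
}}

```text
t: 0.6
tool_pos: [0.3518, 0.3215, 0.2182]
orientation: [0.007, -3.141, 0.001]
force: [1.3, 0.7, 0.7]
opening: 0.0697
gripper_force: 0.0
```

```bash
python3 -c "
from h import *
print(robot.read_state()['tool_pos'],plan([.504,-.0165,.1],90))"
```

```text
[0.35179186 0.32150422 0.21818376] [[-0.754, -1.693, 0.592], [-0.0, -0.0, 0.003], np.float64(-0.2)]
```

Emit:
{"fn": "jog_arm", "kwargs": {
  "rows": [
    [[-0.1, -0.21, 0.05], [0, 0, 0]],
    [[-0.2, -0.42, 0.1], [0, 0, 0]],
    [[-0.3, -0.63, 0.15], [0, 0, 0]],
    [[-0.4, -0.84, 0.2], [0, 0, 0]],
    [[-0.5, -1, 0.25], [0, 0, 0]]
  ]
}}

```text
t: 1.1
tool_pos: [0.4518, 0.1211, 0.168]
orientation: [-0.001, -3.141, 0.001]
force: [0.1, 0.1, -0.1]
opening: 0.0702
gripper_force: 0.0
```

Emit:
{"fn": "jog_arm", "kwargs": {
  "rows": [
    [[-0.1, -0.2, 0.1], [0, 0, 0]],
    [[-0.18, -0.4, 0.2], [0, 0, 0]],
    [[-0.25, -0.6, 0.3], [0, 0, 0]],
    [[-0.25, -0.69, 0.34], [0, 0, 0]],
    [[-0.25, -0.69, 0.34], [0, 0, 0]]
  ]
}}

```text
t: 1.6
tool_pos: [0.5, -0.0166, 0.0984]
orientation: [-0.005, -3.137, -0.0]
force: [-0.4, 0.6, 0.2]
opening: 0.0698
gripper_force: 0.0
```

```bash
python3 -c "
from h import *
print(robot.read_state()['tool_pos'],plan([.504,-.0165,.016],90))
for n in('top','side'): snap(n,n+'1.png')
i=np.hstack([cv2.resize(cv2.imread('pics/top1.png')[170:270,220:320],(390,390)),cv2.resize(cv2.imread('pics/side1.png')[150:250,250:350],(390,390))]);cv2.imwrite('pics/c4.png',i)"
```

```text
[ 0.50003626 -0.01658089  0.09835484] [[-0.022, 0.0, 0.412], [0.0, -0.003, -0.002], np.float64(0.2)]
```

View pics/c4.png

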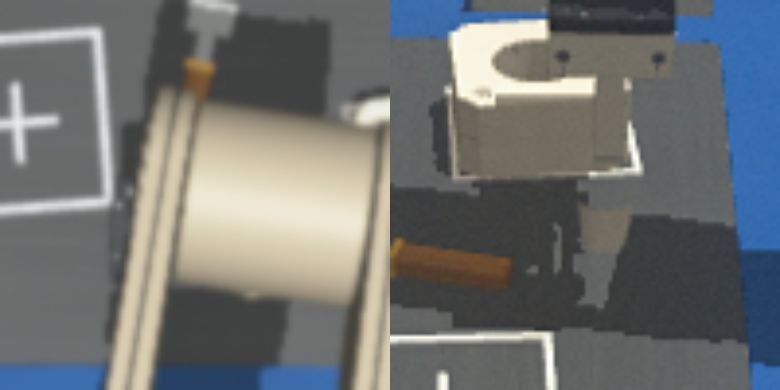

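The side crop shows the front finger (about col 612) lined up with the plug (about col 606), so I'll go down and grip.

Emit:
{"fn": "jog_arm", "kwargs": {
  "rows": [
    [[-0.01, 0, 0.12], [0, 0, 0]],
    [[-0.015, 0, 0.24], [0, 0, 0]],
    [[-0.015, 0, 0.34], [0, 0, 0]],
    [[-0.015, 0, 0.41], [0, 0, 0]],
    [[-0.015, 0, 0.41], [0, 0, 0]]
  ]
}}

```text
t: 2.2
tool_pos: [0.5032, -0.0132, 0.0172]
orientation: [0.003, -3.139, -0.001]
force: [-0.9, -1.2, -0.1]
opening: 0.0697
gripper_force: 0.0
```

Emit:
{"fn": "jog_arm", "kwargs": {
  "rows": [
    [[0, 0, 0], [0, 0, 0]],
    [[0, 0, 0], [0, 0, 0]],
    [[0, 0, 0], [0, 0, 0]],
    [[0, 0, 0], [0, 0, 0]],
    [[0, 0, 0], [0, 0, 0]]
  ],
  "hand": 0.6,
  "squeeze": 15
}}

```text
t: 2.7
tool_pos: [0.5052, -0.0145, 0.0193]
orientation: [-0.001, 3.14, -0.0]
force: [-0.4, 0.3, 4.3]
opening: 0.0364
gripper_force: 15.0
```

Emit:
{"fn": "jog_arm", "kwargs": {
  "rows": [
    [[0, 0, -0.1], [0, 0, 0]],
    [[0, 0, -0.25], [0, 0, 0]],
    [[0, 0.1, -0.42], [0, 0, 0]],
    [[0, 0.3, -0.55], [0, 0, 0]],
    [[0, 0.52, -0.55], [0, 0, 0]]
  ]
}}

```text
t: 3.2
tool_pos: [0.5077, 0.0901, 0.1338]
orientation: [0.003, 3.133, 0.001]
force: [1.1, 0.7, 0.3]
opening: 0.0362
gripper_force: 15.0
```

Emit:
{"fn": "jog_arm", "kwargs": {
  "rows": [
    [[0, 0.24, 0], [0, 0, 0]],
    [[0, 0.48, 0], [0, 0, 0]],
    [[0, 0.72, 0], [0, 0, 0]],
    [[-0.02, 0.95, 0], [0, 0, 0]],
    [[-0.02, 1, 0], [0, 0, 0]]
  ]
}}

```text
t: 3.7
tool_pos: [0.5079, 0.294, 0.1287]
orientation: [-0.006, 3.141, 0.002]
force: [-0.8, -0.9, 0.1]
opening: 0.0367
gripper_force: 15.0
```

Emit:
{"fn": "jog_arm", "kwargs": {
  "rows": [
    [[0, 0.22, 0], [0, 0, 0]],
    [[-0.02, 0.44, 0], [0, 0, 0]],
    [[-0.02, 0.6, 0], [0, 0, 0]],
    [[-0.02, 0.65, 0], [0, 0, 0]],
    [[-0.02, 0.65, 0], [0, 0, 0]]
  ]
}}

```text
t: 4.2
tool_pos: [0.512, 0.4201, 0.1282]
orientation: [0.003, -3.141, 0.001]
force: [0.0, -0.5, -0.6]
opening: 0.0361
gripper_force: 15.0
```

```bash
python3 -c "
from h import *
print(robot.read_state()['tool_pos'],plan([.5127,.420,.022],90),robot.read_state()['opening'])
for n in('side',): snap(n,n+'2.png')
i=cv2.resize(cv2.imread('pics/side2.png')[260:410,220:370],(600,600));cv2.imwrite('pics/c5.png',i)"
```

```text
[0.51204313 0.42013073 0.12815729] [[-0.004, -0.0, 0.531], [-0.0, -0.0, 0.001], np.float64(-0.1)] 0.03612330377682729
```

View pics/c5.png

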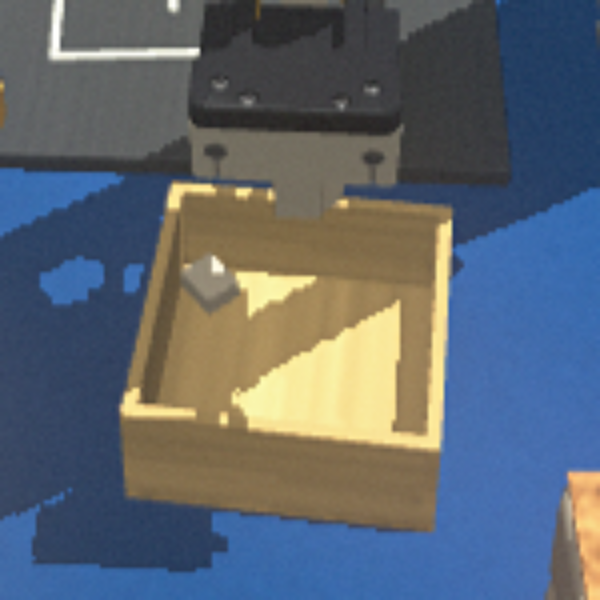

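The side crop shows the gripper over the box's centreline with the plug hidden behind the front finger (about (305,200)). Lowering and releasing.

Emit:
{"fn": "jog_arm", "kwargs": {
  "rows": [
    [[0, 0, 0.15], [0, 0, 0]],
    [[0, 0, 0.3], [0, 0, 0]],
    [[0, 0, 0.42], [0, 0, 0]],
    [[0, 0, 0.51], [0, 0, 0]],
    [[0, 0, 0.51], [0, 0, 0]]
  ]
}}

```text
t: 4.75
tool_pos: [0.5108, 0.4167, 0.0233]
orientation: [-0.001, -3.137, 0.006]
force: [0.4, -0.4, -0.8]
opening: 0.0366
gripper_force: 15.0
```

Emit:
{"fn": "jog_arm", "kwargs": {
  "rows": [
    [[0, 0, 0], [0, 0, 0]],
    [[0, 0, 0], [0, 0, 0]],
    [[0, 0, 0], [0, 0, 0]],
    [[0, 0, 0], [0, 0, 0]]
  ],
  "hand": -0.2
}}

```text
t: 5.15
tool_pos: [0.5132, 0.4202, 0.0281]
orientation: [-0.001, 3.14, 0.002]
force: [0.4, -0.5, -0.0]
opening: 0.0556
gripper_force: 0.0
```

Emit:
{"fn": "jog_arm", "kwargs": {
  "rows": [
    [[0, 0, -0.1], [0, 0, 0]],
    [[0, 0, -0.25], [0, 0, 0]],
    [[0, 0, -0.42], [0, 0, 0]],
    [[0, -0.1, -0.55], [0, 0, 0]],
    [[0, -0.3, -0.55], [0, 0, 0]]
  ]
}}

```text
t: 5.65
tool_pos: [0.515, 0.3629, 0.1431]
orientation: [-0.005, 3.133, 0.009]
force: [-0.0, -0.3, 0.3]
opening: 0.0561
gripper_force: 0.0
```

```bash
python3 -c "
from h import *
print(robot.read_state()['tool_pos'])
u=np.array([np.cos(np.radians(-10.7)),np.sin(np.radians(-10.7)),0]); e=np.array([.562,.037,0]); g=e+u*.045; print(g, e+u*.065)
print(plan([g[0],g[1],.1],79.3))
c=snap('side','side3.png')"
```

```text
[0.51498508 0.36285133 0.14309791]
[0.60621758 0.028645   0.        ] [0.62586983 0.02493167 0.        ]
[[-0.449, -1.674, 0.21], [0.004, 0.005, 0.121], np.float64(-10.9)]
```

Emit:
{"fn": "jog_arm", "kwargs": {
  "rows": [
    [[-0.05, -0.22, 0], [0, 0, 0]],
    [[-0.1, -0.44, 0], [0, 0, 0]],
    [[-0.15, -0.66, 0], [0, 0, 0]],
    [[-0.2, -0.88, 0], [0, 0, 0.06]],
    [[-0.25, -1, 0], [0, 0, 0.119]]
  ],
  "hand": -0.3
}}

```text
t: 6.2
tool_pos: [0.5628, 0.1566, 0.137]
orientation: [0.301, 3.127, -0.001]
force: [0.2, 0.1, -1.0]
opening: 0.0604
gripper_force: 0.0
```

```bash
python3 -c "
from h import *
print(robot.read_state()['tool_pos'],plan([.606,.0286,.08],79.3))"
```

```text
[0.56284735 0.15658002 0.13702652] [[-0.334, -0.587, 0.286], [-0.0, 0.0, -0.003], np.float64(0.3)]
```

Emit:
{"fn": "jog_arm", "kwargs": {
  "rows": [
    [[-0.11, -0.19, 0.09], [0, 0, 0]],
    [[-0.22, -0.38, 0.18], [0, 0, 0]],
    [[-0.33, -0.55, 0.28], [0, 0, 0]],
    [[-0.33, -0.587, 0.28], [0, 0, 0]],
    [[-0.33, -0.587, 0.28], [0, 0, 0]]
  ]
}}

```text
t: 6.7
tool_pos: [0.6051, 0.0307, 0.08]
orientation: [-0.296, -3.126, 0.0]
force: [0.7, 0.9, -0.0]
opening: 0.0606
gripper_force: 0.0
```

```bash
python3 -c "
from h import *
print(robot.read_state()['tool_pos'],plan([.606,.0286,.016],79.3))
c=snap('side','side4.png')
A=cv2.imread('pics/side4.png')
i=np.hstack([cv2.resize(A[170:270,210:310],(400,400)),cv2.resize(A[300:400,240:340],(400,400))]);cv2.imwrite('pics/c6.png',i)"
```

```text
[0.60514423 0.03073471 0.08003165] [[-0.007, -0.01, 0.32], [-0.0, -0.001, -0.001], np.float64(0.1)]
```

View pics/c6.png

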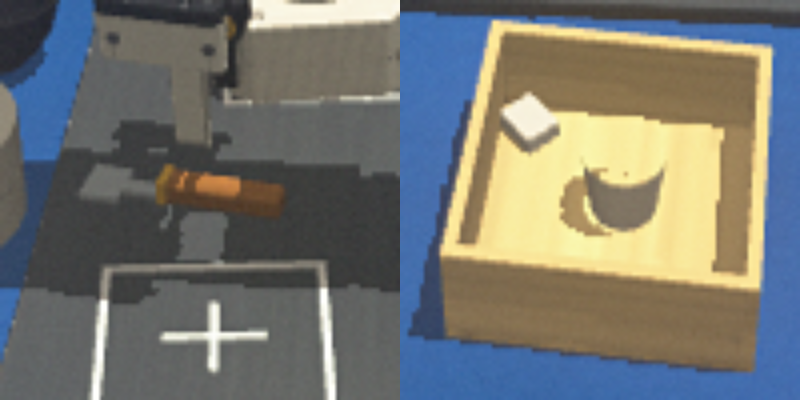

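The plug stands in the box (right half, about (625,195)). On the left the front finger is above the handle just behind the ferrule, so I'll descend slightly towards the handle end and grip.

Emit:
{"fn": "jog_arm", "kwargs": {
  "rows": [
    [[0.01, -0.005, 0.1], [0, 0, 0]],
    [[0.01, -0.01, 0.2], [0, 0, 0]],
    [[0.01, -0.01, 0.28], [0, 0, 0]],
    [[0.01, -0.01, 0.31], [0, 0, 0]],
    [[0.01, -0.01, 0.31], [0, 0, 0]]
  ]
}}

```text
t: 7.25
tool_pos: [0.6026, 0.0314, 0.018]
orientation: [-0.291, -3.127, -0.0]
force: [-0.9, -0.1, 0.4]
opening: 0.0606
gripper_force: 0.0
```

Emit:
{"fn": "jog_arm", "kwargs": {
  "rows": [
    [[0, 0, 0], [0, 0, 0]],
    [[0, 0, 0], [0, 0, 0]],
    [[0, 0, 0], [0, 0, 0]],
    [[0, 0, 0], [0, 0, 0]],
    [[0, 0, 0], [0, 0, 0]]
  ],
  "hand": 0.9,
  "squeeze": 25
}}

```text
t: 7.75
tool_pos: [0.6035, 0.0304, 0.019]
orientation: [0.293, 3.127, 0.0]
force: [0.6, -0.0, -0.1]
opening: 0.025
gripper_force: 0.0
```

Emit:
{"fn": "jog_arm", "kwargs": {
  "rows": [
    [[0, 0, 0], [0, 0, 0]],
    [[0, 0, 0], [0, 0, 0]],
    [[0, 0, 0], [0, 0, 0]]
  ]
}}

```text
t: 8.05
tool_pos: [0.6034, 0.0304, 0.0188]
orientation: [0.292, 3.128, -0.0]
force: [-0.4, 0.0, 2.4]
opening: 0.0197
gripper_force: 25.0
```

```bash
python3 -c "
from h import *
s=robot.read_state();print(s['tool_pos'],s['opening'],s['gripper_force'])
print(plan([.500,-.424,.15],90))"
```

```text
[0.60339313 0.03035729 0.01883374] 0.019656452044169895 24.972798228263855
[[0.087, -2.328, -0.656], [-0.0, 0.0, -0.119], np.float64(10.7)]
```

Emit:
{"fn": "jog_arm", "kwargs": {
  "rows": [
    [[0, 0, -0.08], [0, 0, 0]],
    [[0, 0, -0.2], [0, 0, 0]],
    [[0, 0, -0.4], [0, 0, -0.03]],
    [[0, 0, -0.55], [0, 0, -0.08]],
    [[0, 0, -0.65], [0, 0, -0.119]]
  ]
}}

```text
t: 8.55
tool_pos: [0.6046, 0.0305, 0.153]
orientation: [-0.006, 3.137, -0.0]
force: [-0.1, -0.0, -1.2]
opening: 0.0196
gripper_force: 25.0
```

Emit:
{"fn": "jog_arm", "kwargs": {
  "rows": [
    [[0.1, -0.2, 0], [0, 0, 0]],
    [[0.2, -0.4, 0], [0, 0, 0]],
    [[0.3, -0.6, 0], [0, 0, 0]],
    [[0.4, -0.8, 0], [0, 0, 0]],
    [[0.5, -1, 0], [0, 0, 0]]
  ]
}}

```text
t: 9.05
tool_pos: [0.5025, -0.1709, 0.1499]
orientation: [-0.001, 3.14, -0.001]
force: [0.3, 0.1, -1.8]
opening: 0.0198
gripper_force: 25.0
```

Emit:
{"fn": "jog_arm", "kwargs": {
  "rows": [
    [[0, -0.22, 0], [0, 0, 0]],
    [[0, -0.44, 0], [0, 0, 0]],
    [[0, -0.66, 0], [0, 0, 0]],
    [[0, -0.88, 0], [0, 0, 0]],
    [[0, -1, 0], [0, 0, 0]]
  ]
}}

```text
t: 9.55
tool_pos: [0.5028, -0.373, 0.1498]
orientation: [0.002, 3.141, -0.002]
force: [-0.7, 0.3, -0.4]
opening: 0.0198
gripper_force: 25.0
```

Emit:
{"fn": "jog_arm", "kwargs": {
  "rows": [
    [[0, -0.15, 0.05], [0, 0, 0]],
    [[0, -0.27, 0.1], [0, 0, 0]],
    [[0, -0.27, 0.2], [0, 0, 0]],
    [[0, -0.27, 0.2], [0, 0, 0]],
    [[0, -0.27, 0.2], [0, 0, 0]]
  ]
}}

```text
t: 10.05
tool_pos: [0.5032, -0.4231, 0.1089]
orientation: [0.001, -3.141, -0.001]
force: [0.0, -0.0, -0.4]
opening: 0.0198
gripper_force: 25.0
```

```bash
python3 -c "
from h import *
s=robot.read_state();print(s['tool_pos'],s['opening'],s['gripper_force'])
print(plan([.500,-.424,.014],90))
for n in('top','side'): snap(n,n+'5.png')
i=np.hstack([cv2.resize(cv2.imread('pics/top5.png')[180:280,380:480],(390,390)),cv2.resize(cv2.imread('pics/side5.png')[80:180,250:350],(390,390))]);cv2.imwrite('pics/c7.png',i)"
```

```text
[ 0.50321773 -0.42305083  0.10893866] 0.019787066999257637 24.971675276756287
[[0.016, -0.005, 0.475], [0.001, -0.0, 0.0], np.float64(-0.0)]
```

View pics/c7.png

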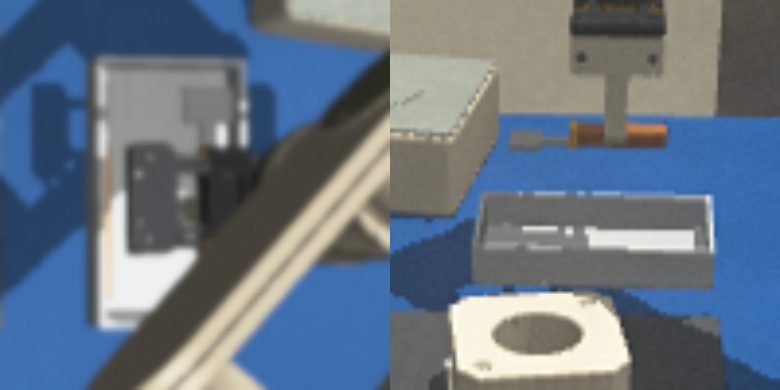

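The top crop shows the scraper over the tray's right part (parallax) and lying along it. The side crop shows it level in the fingers. Lowering.

Emit:
{"fn": "jog_arm", "kwargs": {
  "rows": [
    [[0, 0, 0.14], [0, 0, 0]],
    [[0, 0, 0.28], [0, 0, 0]],
    [[0, 0, 0.4], [0, 0, 0]],
    [[0, 0, 0.47], [0, 0, 0]],
    [[0, 0, 0.47], [0, 0, 0]]
  ]
}}

```text
t: 10.65
tool_pos: [0.5027, -0.4222, 0.0131]
orientation: [0.002, -3.139, -0.003]
force: [0.0, 0.6, -1.5]
opening: 0.0199
gripper_force: 25.0
```

Emit:
{"fn": "jog_arm", "kwargs": {
  "rows": [
    [[0, 0, 0], [0, 0, 0]],
    [[0, 0, 0], [0, 0, 0]],
    [[0, 0, 0], [0, 0, 0]],
    [[0, 0, 0], [0, 0, 0]]
  ],
  "hand": 0.2
}}

```text
t: 11.05
tool_pos: [0.5041, -0.4242, 0.016]
orientation: [-0.001, 3.14, -0.002]
force: [0.7, 0.7, -0.2]
opening: 0.0367
gripper_force: 0.0
```

Emit:
{"fn": "jog_arm", "kwargs": {
  "rows": [
    [[0, 0, -0.1], [0, 0, 0]],
    [[0, 0, -0.25], [0, 0, 0]],
    [[0, 0, -0.45], [0, 0, 0]],
    [[0, 0.1, -0.62], [0, 0, 0]],
    [[0, 0.3, -0.62], [0, 0, 0]]
  ]
}}

```text
t: 11.55
tool_pos: [0.5062, -0.3678, 0.1464]
orientation: [0.004, 3.133, -0.013]
force: [1.6, 1.2, -0.0]
opening: 0.0374
gripper_force: 0.0
```

Emit:
{"fn": "jog_arm", "kwargs": {
  "rows": [
    [[-0.05, 0.22, 0], [0, 0, -0.02]],
    [[-0.1, 0.44, 0], [0, 0, -0.055]],
    [[-0.15, 0.66, 0], [0, 0, -0.078]],
    [[-0.2, 0.88, 0], [0, 0, -0.078]],
    [[-0.25, 1, 0], [0, 0, -0.078]]
  ],
  "hand": 0.9
}}

```text
t: 12.05
tool_pos: [0.5537, -0.1604, 0.1393]
orientation: [-0.196, 3.135, 0.001]
force: [-0.0, -1.0, -0.7]
opening: 0.0056
gripper_force: 0.0
```

```bash
python3 -c "
from h import *
s=robot.read_state();print(s['tool_pos'],s['opening'],s['gripper_force'])
print(plan([.554,-.153,.1],97))
for n in('top','side'): snap(n,n+'6.png')
i=np.hstack([cv2.resize(cv2.imread('pics/top6.png')[170:270,360:460],(390,390)),cv2.resize(cv2.imread('pics/side6.png')[90:190,240:340],(390,390))]);cv2.imwrite('pics/c8.png',i)"
```

```text
[ 0.55372408 -0.16041711  0.13929876] 0.005562313778023317 0.0
[[-0.006, 0.037, 0.197], [0.0, 0.001, 0.002], np.float64(-0.1)]
```

View pics/c8.png

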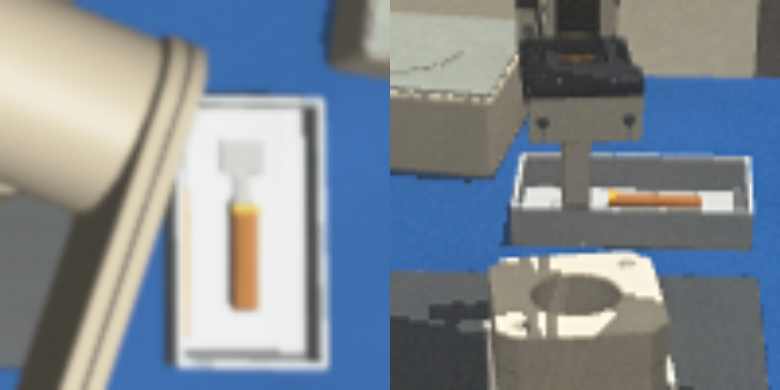

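The scraper lies flat in the tray. The closed fingers (about (575,205) in the right half) are over the mould hole at (576,293). I'll go into the hole and spread the fingers against its wall.

Emit:
{"fn": "jog_arm", "kwargs": {
  "rows": [
    [[-0.003, 0.037, 0.06], [0, 0, 0]],
    [[-0.003, 0.037, 0.18], [0, 0, 0]],
    [[-0.003, 0.037, 0.3], [0, 0, 0]],
    [[-0.003, 0.037, 0.4], [0, 0, 0]],
    [[-0.003, 0.037, 0.455], [0, 0, 0]]
  ]
}}

```text
t: 12.65
tool_pos: [0.5509, -0.1567, 0.0447]
orientation: [0.19, -3.132, -0.002]
force: [0.3, -0.1, -0.5]
opening: 0.0045
gripper_force: 0.0
```

Emit:
{"fn": "jog_arm", "kwargs": {
  "rows": [
    [[0, 0, 0], [0, 0, 0]],
    [[0, 0, 0], [0, 0, 0]],
    [[0, 0, 0], [0, 0, 0]],
    [[0, 0, 0], [0, 0, 0]],
    [[0, 0, 0], [0, 0, 0]]
  ],
  "hand": 0.1,
  "squeeze": 12
}}

```text
t: 13.15
tool_pos: [0.5539, -0.156, 0.0489]
orientation: [-0.193, 3.134, -0.0]
force: [-1.3, 3.2, 5.0]
opening: 0.0346
gripper_force: 11.7
```

```bash
python3 -c "
from h import *
s=robot.read_state();print(s['tool_pos'],s['opening'],s['gripper_force'],s['force'],s['wrist_torque'])
print(plan([.5925,.159,s['tool_pos'][2]],95))"
```

```text
[ 0.55385683 -0.15595207  0.04889203] 0.03460993909344897 11.652262330546055 [-1.30854856  3.20286048  5.00596943] [0.50078151 0.19912724 0.05702756]
[[-0.385, 1.539, 0.0], [-0.0, 0.001, 0.023], np.float64(-2.1)]
```

Gripped from inside (opening 34.6 mm, 11.7 N). Sliding in gentle steps.

Emit:
{"fn": "jog_arm", "kwargs": {
  "rows": [
    [[-0.005, 0.02, 0], [0, 0, 0]],
    [[-0.02, 0.08, 0], [0, 0, 0]],
    [[-0.04, 0.16, 0], [0, 0, 0]],
    [[-0.06, 0.24, 0], [0, 0, 0]],
    [[-0.08, 0.32, 0], [0, 0, 0]]
  ]
}}

```text
t: 13.65
tool_pos: [0.5622, -0.0916, 0.0489]
orientation: [-0.192, 3.133, -0.004]
force: [0.2, -5.6, 4.9]
opening: 0.0348
gripper_force: 11.7
```

Emit:
{"fn": "jog_arm", "kwargs": {
  "rows": [
    [[-0.025, 0.1, 0], [0, 0, 0]],
    [[-0.05, 0.2, 0], [0, 0, 0]],
    [[-0.075, 0.3, 0], [0, 0, 0]],
    [[-0.1, 0.4, 0], [0, 0, 0]],
    [[-0.12, 0.48, 0], [0, 0, 0]]
  ]
}}

```text
t: 14.15
tool_pos: [0.5742, 0.0074, 0.0489]
orientation: [-0.193, 3.133, -0.003]
force: [-0.8, -6.5, 5.6]
opening: 0.0348
gripper_force: 11.7
```

```bash
python3 -c "
from h import *
s=robot.read_state();print(s['tool_pos'],s['opening'],s['gripper_force'],s['force'],s['wrist_torque'])
print(plan([.5925,.159,s['tool_pos'][2]],95))"
```

```text
[0.57421638 0.00738819 0.04888034] 0.034780565224862434 11.71696873207111 [-0.84846487 -6.48328576  5.64090532] [-0.88350429  0.14988135  0.08194237]
[[-0.184, 0.741, -0.001], [-0.001, 0.001, 0.023], np.float64(-2.1)]
```

Emit:
{"fn": "jog_arm", "kwargs": {
  "rows": [
    [[-0.025, 0.1, 0], [0, 0, 0]],
    [[-0.05, 0.2, 0], [0, 0, 0]],
    [[-0.075, 0.3, 0], [0, 0, 0.005]],
    [[-0.1, 0.4, 0], [0, 0, 0.01]],
    [[-0.12, 0.48, 0], [0, 0, 0.015]]
  ]
}}

```text
t: 14.65
tool_pos: [0.5862, 0.1057, 0.0489]
orientation: [-0.156, 3.136, -0.003]
force: [-1.5, -7.2, 6.4]
opening: 0.0347
gripper_force: 11.8
```

Emit:
{"fn": "jog_arm", "kwargs": {
  "rows": [
    [[-0.02, 0.08, 0], [0, 0, 0.008]],
    [[-0.04, 0.16, 0], [0, 0, 0.008]],
    [[-0.06, 0.22, 0], [0, 0, 0.008]],
    [[-0.06, 0.25, 0], [0, 0, 0.008]],
    [[-0.06, 0.255, 0], [0, 0, 0.008]]
  ]
}}

```text
t: 15.15
tool_pos: [0.5934, 0.1577, 0.0489]
orientation: [-0.137, 3.136, -0.002]
force: [1.2, -5.7, 5.8]
opening: 0.0345
gripper_force: 11.8
```

```bash
python3 -c "
from h import *
s=robot.read_state();print(s['tool_pos'],s['opening'],s['gripper_force'],s['force'],s['wrist_torque'])
print(plan([.5925,.159,s['tool_pos'][2]],95))"
```

```text
[0.59338964 0.15765711 0.04892845] 0.03453693831368484 11.82407097578107 [ 1.16286872 -5.70345112  5.76835844] [-9.58026685e-01 -1.53012901e-01 -6.74939049e-04]
[[0.004, 0.007, -0.0], [-0.001, 0.002, 0.0], np.float64(-0.0)]
```

Emit:
{"fn": "jog_arm", "kwargs": {
  "rows": [
    [[0.004, 0.007, 0], [0, 0, 0]],
    [[0.004, 0.007, 0], [0, 0, 0]],
    [[0.004, 0.007, 0], [0, 0, 0]],
    [[0.004, 0.007, 0], [0, 0, 0]],
    [[0.004, 0.007, 0], [0, 0, 0]]
  ]
}}

```text
t: 15.65
tool_pos: [0.5927, 0.1587, 0.0489]
orientation: [-0.136, 3.135, -0.001]
force: [2.6, -3.3, 5.1]
opening: 0.0347
gripper_force: 11.9
```

Emit:
{"fn": "jog_arm", "kwargs": {
  "rows": [
    [[0, 0, 0], [0, 0, 0]],
    [[0, 0, 0], [0, 0, 0]],
    [[0, 0, 0], [0, 0, 0]],
    [[0, 0, 0], [0, 0, 0]]
  ],
  "hand": 0.75
}}

```text
t: 16.05
tool_pos: [0.5903, 0.1592, 0.0469]
orientation: [0.137, -3.137, -0.0]
force: [0.2, 1.0, -0.1]
opening: 0.0149
gripper_force: 0.0
```

Emit:
{"fn": "jog_arm", "kwargs": {
  "rows": [
    [[0, 0, -0.08], [0, 0, 0]],
    [[0, 0, -0.2], [0, 0, 0]],
    [[0, 0, -0.4], [0, 0, 0]],
    [[0, 0, -0.6], [0, 0, 0]],
    [[0, 0, -0.75], [0, 0, 0]]
  ]
}}

```text
t: 16.55
tool_pos: [0.5918, 0.1593, 0.2019]
orientation: [-0.137, 3.135, 0.001]
force: [0.3, 1.1, 0.7]
opening: 0.0116
gripper_force: 0.0
```

Emit:
{"fn": "jog_arm", "kwargs": {
  "rows": [
    [[0.1, -0.2, 0], [0, 0, 0]],
    [[0.2, -0.4, 0], [0, 0, 0]],
    [[0.3, -0.6, 0], [0, 0, 0]],
    [[0.4, -0.8, 0], [0, 0, 0]],
    [[0.5, -1, 0], [0, 0, 0]]
  ]
}}

```text
t: 17.05
tool_pos: [0.508, -0.0501, 0.1989]
orientation: [-0.137, 3.137, -0.0]
force: [1.2, -0.6, 0.5]
opening: 0.0114
gripper_force: 0.0
```

```bash
python3 -c "
from h import *
s=robot.read_state();print(s['tool_pos'],s['opening'],s['force'])
for n in('top','side'): snap(n,n+'7.png')
i=np.hstack([cv2.resize(cv2.imread('pics/top7.png')[160:250,180:270],(400,400),interpolation=2),cv2.resize(cv2.imread('pics/side7.png')[200:300,200:300],(400,400),interpolation=2)]);cv2.imwrite('pics/c9.png',i)"
```

```text
[ 0.50804164 -0.05012964  0.19891908] 0.011388052977446566 [ 1.15371062 -0.63430058  0.4674077 ]
```

View pics/c9.png

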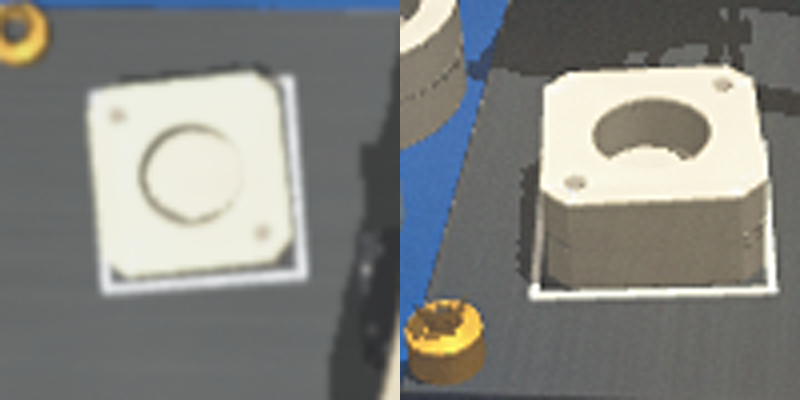

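The mould sits within the mark, parallel to it. The hole centre is at about (190,174) in the top crop and (252,136) in the side crop.

```bash
cat > m3.py <<'E'
import sys; sys.stdout=open('/dev/null','w')
from m import *
sys.stdout=sys.__stdout__
t=lambda x,y,z:ray(T,180+(x+.5)*.225-.5,160+(y+.5)*.225-.5,z)
s=lambda x,y,z:ray(S,200+(x+.5)*.25-.5,200+(y+.5)*.25-.5,z)
pr('top hole',t(190,174,.072)); pr('side hole',s(252,138,.072))
pr('bottom edge',t(128,279,.072),t(278,265,.072)); pr('left edge',t(89,113,.072),t(99,255,.072))
pr('mark bottom',t(105,294,.012),t(306,277,.012)); print(robot.read_state()['t'])
E
python3 m3.py
```

```text
top hole [0.5927 0.1586] mean [0.5927 0.1586] ang []
side hole [0.5916 0.1641] mean [0.5916 0.1641] ang []
bottom edge [0.5257 0.1959] [0.536  0.1019] mean [0.5308 0.1489] ang [-83.7]
left edge [0.6306 0.2235] [0.5405 0.2145] mean [0.5856 0.219 ] ang [-174.3]
mark bottom [0.5197 0.2189] [0.5329 0.0871] mean [0.5263 0.153 ] ang [-84.3]
17.15
```

The mould is within about 2–5 mm and 1° of the mark, so I'm handing in.

```bash
python3 -c "
from h import *
print(robot.close_job())"
```

```text
the job is handed in; nothing more can be done
None
```

I handed the job in at about 17 s: the scraper lies flat in the tool tray, the plug stands in the offcut box, and the mould was slid to the cross mark, measuring within about 5 mm and 1° of it; the hand-in returned no verdict.

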